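Feed a wood strip through the guide with a push stick

ROBOT

A 6-joint arm with a two-finger parallel gripper is mounted at the origin on the work surface; the furniture and walls round the work are solid. World frame = base frame: x ahead of the robot, y to its left, z up, the work surface at z = 0. Lengths are in m, angles in rad, forces in N, time in s.
With the tool pointing down it reaches from about 0.25 to 0.775 m from the base axis. Payload 4 kg.
Tool frame: the origin (TCP) lies midway between the tips of the shut fingers; the grasp point (between the pads) lies robot.grip_point_offset behind it (robot.grip_point_offset is the distance from the TCP to the grasp point, in m); z points along the fingers, x is the direction in which the jaws open and shut, and the axes are right-handed (so a half turn about z gives the same grasp; the last joint's range is limited). The gripper opens to 94 mm and grips with 3 to 60 N. Pads are 16 mm wide; open, the fingers measure 119 mm over their backs; the gripper's body (75 mm by 177 mm) begins 78 mm behind the grasp point.
Start: joints at [-1.243, 0.087, 1.371, -0, 1.684, -0.103], TCP at [0.23, -0.5, 0.206] pointing down, gripper open.
Joint ranges: [-3.1, 3.1], [-0.76, 2.03], [0.27, 2.55], [-1.08, 4.22], [0.17, 2.65], [-2.57, 2.57]. Speed limits (rad/s): [2.79, 2.79, 3.14, 3.14, 3.14, 3.14].

INTERFACE

Orientations are given as [roll, pitch, yaw] about the fixed x, y, z axes, in that order (R = Rz(yaw) Ry(pitch) Rx(roll)).
In Python, from bench import robot, optics, finder gives the robot as it stands. The module is installed in compiled form; this text tells all that it offers.
- The arm moves only by the tool arm_command, never from a script. Its argument "plan" is a list of rows, each a list of 5 numbers: the opening, from 0 (shut) to 1 (fully open), then the shift along the world's x, y, z in m, then the turn about the world's z in degrees. A call has 1 to 10 rows; each row is the pose to reach, as a shift and turn from the pose commanded when the call began; what a row does not reach only later rows make up. A row lasts 1/8 s, in which the tool goes at most 62.5 mm and 10.7 degrees, less where a joint would pass 70% of its speed; a pose out of reach is approached as far as the arm can. A call with a gripper value outside its range is refused whole. The fingers move at their own pace and stop on an object; the grip force is fixed at half the most. Time passes only in rows, so rows that repeat a pose let the fingers close. It gives the time, the measured TCP pose, the force and the opening at its end, in the units of the state.
- robot.get_obs(): the state, without advancing time (a new reading comes with each control period).
- optics.snapshot(name): name is "side" or "top"; returns a dict with "image" (480x640x3 uint8, red, green, blue), "fx", "fy", "cx", "cy" (pixels), "dist" ([k1, k2, p1, p2, k3] as OpenCV has them; the pictures are not rectified), "position" and "rotation" of the camera in the world. Camera axes: x right, y down, z forward; pixel columns grow to the right and rows downward; lengths in m; the calibration is good to about 2 mm. A picture is of the moment at which its call begins. There is no depth.
- robot.close_job(): hands the job in, once; it reports no verdict.
Trained networks look in the newest picture that a camera, given by its name, has taken for a name from the list of things; names that differ only in an ending like _2 or _b are one class to them, and where a whole thing is asked for, a point or a joint stands for the part that bears it (a point fixed in the world has none). Each returns a list of dicts, best first, with "p" (0 to 1); they miss things now and then, are a little off and sometimes report something else, mostly with a low value. They report only what shows in the picture. A call takes as long as a camera call. They do not tell look-alikes from the thing itself.
- finder.masks_of(label, camera): "pixels" (480x640 bool, what is visible of it) and "extent" ([left, top, right, bottom] in pixels, round what is visible of it).
The state is a dict: "time": time; "joint_positions": joint angles; "qvel": joint speeds; "joint_torque": joint torques, N m; "tool_pos": TCP position; "ee_rot": TCP orientation; "wrist_force": force on the tool from outside, world axes, zero at the start; "wrist_torque": the same for the moment, N m; "width": finger opening in m.
Only numpy, scipy, OpenCV 4.12 (cv2) and the standard library are available. Lean on these libraries where they do the work, as an engineer would, in place of code of your own. Each camera call takes 0.05 s, during which the arm holds its last target.

TASK

Pick up the push stick by its handle and, with its nose, feed the short wood strip through the covered guide channel, past the sprung shoe, until it sits firmly home against the end stop with the stop's pin pressed in. The stop is set somewhere different each time, so feel for it and do not ram it back on its spring; touch the strip only with the stick. Then draw the stick out, lay it on the table clear of the guide, and leave the other things where they stand.

Things in the scene. Friction and masses are not known exactly. Their poses are not given: they have to be found in the camera images.
- guide: fixed plywood feeding guide on the table. Origin on the table under the channel's centre line; x = feed direction, y = left of it. Base board x -150 to +190, y -54 to +30 mm; its top, the channel floor, at z 16 mm. Open infeed trough x -150 to -45: 34 mm wide between walls 10 mm high, 12 mm thick, narrowing to 22 mm at x -20; then tunnel, then open outfeed (22 mm wide, walls 10 mm)
- tunnel_mouth (a point): middle of the tunnel's entry, on the channel floor (guide x -20 mm); axes as the guide's. The covered tunnel runs 80 mm from here along x, 22 mm wide and 18 mm high inside, 46 mm wide outside, cover's top 42 mm above the table
- shoe_point (a point): channel floor beside the sprung shoe (guide x +85 mm). The wooden shoe, 34 mm long with ramps, juts 4 mm into the channel from the -y side and squeezes the strip against the other wall: feeding there takes 4 to 10 N, the strip stays where left. The steel end stop (saddle, 56 mm tall, two brass screws) is fixed with its face 20 to 70 mm beyond this point, not measured
- strip_mid (a point): centre of the loose wood strip, 80 x 20 x 12 mm (30 g), that lies along the infeed trough, its length along x; its tail, to be pushed, is 40 mm behind this point, its head 40 mm ahead
- stick_handle (a point): where to pinch the push stick's handle: on its middle, 36 mm above the stick's underside. Wooden, 80 g; x = towards the nose, z up; it stands upright on the table. Handle block 44 long (x), 18 thick (y), its top 57 mm above the underside. Bar below: 12 mm high, from 38 mm behind this point to the flat nose end 130 mm ahead; 18 mm wide, but 14 mm wide ahead of x = 22 mm
- seat_pin (a joint): brass sensing pin in the end stop's face: 0 = standing 4 mm out, 0.004 m = pressed flush by the strip (1.2 N); more than 0.0025 means that the strip is home
- stop_plate (a joint): aluminium plate of the end stop, on an overload spring: 0 = in place; it stays there up to a push of 14 N of the strip, then gives 1 mm per 1.5 N; more than 0.003 m means that the strip was rammed. It springs back and takes the strip along
- glue_bottle: white glue bottle with a red tip, 41 mm wide, 132 mm tall, loose bystander; origin at its foot
- sanding_block: cork sanding block, 56 x 86 x 27 mm, loose bystander; origin under its centre
- ink_pot: small white pot with a black rim, 36 mm wide, 34 mm tall, loose bystander; origin under its centre
Mind the look-alikes: they are no part of the job. Of the things that look like the part that bears strip_mid, the middle-sized one is meant.

How it is judged:
By the outcome, as a careful person would: the job done as asked, in the order asked, and still so for the second after the job is handed in, with the robot touching nothing.
It also fails if it takes over 56 s, if anything falls off the work surface, if the arm or the gripper's body presses on something with over 40 N, if the wrist force passes 120 N, or if a joint passes its speed limit or range.

## Working session

There is one attempt and no reset: what is moved stays moved. The work goes in short steps, Python scripts to look and compute and a tool call to move; the robot and the scene stay as the last step left them, time stands still between calls to the robot, and variables do not carry over. Pictures are saved under pics/ and viewed, and the job is handed in when it is done.

Besides the shell and the picture viewer there is one more tool, called after "Emit:" in YAML: its name, and indented under it one key for each argument. arm_command: Moves the arm, as the interface text tells. Its arguments: {"type":"object","properties":{"plan":{"type":"array","items":{"type":"array","items":{"type":"number"}}}},"required":["plan"]}

```bash
mkdir -p pics; cat > h.py <<'E'
import numpy as np, cv2
from bench import robot, optics, finder
def snap(name,fn=None):
    s=optics.snapshot(name)
    if fn: cv2.imwrite('pics/'+fn,cv2.cvtColor(s['image'],cv2.COLOR_RGB2BGR))
    s['K']=np.array([[s['fx'],0,s['cx']],[0,s['fy'],s['cy']],[0,0,1.]])
    s['D']=np.array(s['dist'],float); s['R']=np.array(s['rotation']); s['p']=np.array(s['position'])
    return s
def px2w(s,uv,z):
    uv=np.array(uv,float).reshape(-1,1,2)
    n=cv2.undistortPoints(uv,s['K'],s['D']).reshape(-1,2)
    d=np.c_[n,np.ones(len(n))]@s['R'].T
    t=(z-s['p'][2])/d[:,2]
    return s['p']+d*t[:,None]
def w2px(s,P):
    P=np.array(P,float).reshape(-1,3)
    c=(P-s['p'])@s['R']
    return cv2.projectPoints(c,np.zeros(3),np.zeros(3),s['K'],s['D'])[0].reshape(-1,2)
E
python3 - <<'E'
from h import *
o=robot.get_obs(); print(o, robot.grip_point_offset)
for n in('top','side'):
    s=snap(n,n+'0.png'); print(n,s['p'],s['R'],s['K'][0],s['D'])
    for l in ['guide','stick_handle','strip_mid','seat_pin','glue_bottle','sanding_block','ink_pot']:
        for m in finder.masks_of(l,n):
            c=np.argwhere(m['pixels']).mean(0)[::-1] if m['pixels'].any() else None
            print(l,round(m['p'],2),m['extent'],c)
E
```

```text
{'time': 0.0, 'joint_positions': array([-1.24311172e+00,  8.79328618e-02,  1.37223413e+00, -3.70000763e-05,
        1.68361250e+00, -1.03107943e-01]), 'qvel': array([ 0.00037697,  0.00075692, -0.00020655, -0.0014686 , -0.00110847,
        0.00128246]), 'joint_torque': array([ 1.28689171e-03, -3.40176880e+01, -3.02427900e+01,  7.19341985e-02,
        3.30341526e-02, -1.67394232e-04]), 'tool_pos': array([ 0.2294766 , -0.49923323,  0.2043265 ]), 'ee_rot': array([-3.14140415e+00,  2.17900582e-03, -1.14000769e+00]), 'wrist_force': array([ 0.41809077, -0.2056939 , -0.94920718]), 'wrist_torque': array([-0.05030004,  0.02772327, -0.00080748]), 'width': 0.09421567077234211} 0.0188
top [0.39705965 0.15732274 0.904892  ] [-3.043124   -0.02048959 -1.58481899] [499.62383884   0.         320.21023374] [0.02180825 0.         0.         0.         0.        ]
guide 0.95 [201.2, 149.4, 395.3, 209.4] [296.2809474  177.72297828]
guide 0.32 [164.1, 237.7, 200.1, 261.2] [181.86419753 248.09602195]
stick_handle 0.58 [264.8, 227.8, 354.8, 253.9] [313.79049676 241.22570194]
strip_mid 0.86 [423.6, 210.0, 485
[... 393 characters left out ...]
09295775]
side [0.13437198 0.73528338 0.65778917] [-2.31189263  0.00277402 -2.63804676] [448.08174881   0.         319.82297036] [-0.08095879  0.          0.          0.          0.        ]
guide 0.59 [198.8, 191.6, 310.3, 312.9] [255.08458423 251.27448177]
stick_handle 0.82 [297.8, 218.9, 333.9, 288.5] [315.21974965 249.93045897]
stick_handle 0.73 [354.8, 257.6, 398.8, 298.8] [374.67184943 277.00654664]
strip_mid 0.9 [333.4, 178.0, 381.3, 200.6] [355.9265873  189.96825397]
strip_mid 0.59 [279.1, 196.6, 306.9, 222.8] [290.94594595 210.25675676]
glue_bottle 0.67 [243.4, 288.0, 269.9, 347.2] [255.9647619  321.48952381]
sanding_block 0.6 [355.5, 255.8, 397.0, 300.2] [375.08676976 276.85309278]
```

```bash
sed -i "s/s\['R'\]=np.array(s\['rotation'\])/s['R']=Rot.from_euler('xyz',s['rotation']).as_matrix()/; 1i from scipy.spatial.transform import Rotation as Rot" h.py
python3 - <<'E'
import cv2
for n in('top','side'):
    i=cv2.imread(f'pics/{n}0.png')
    c=i[130:350,140:500] if n=='top' else i[160:360,180:420]
    cv2.imwrite(f'pics/{n}0c.png',cv2.resize(c,None,fx=2.2 if n=='top' else 3,fy=2.2 if n=='top' else 3,interpolation=cv2.INTER_CUBIC))
E
```

```text
(no output)
```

View pics/top0.png

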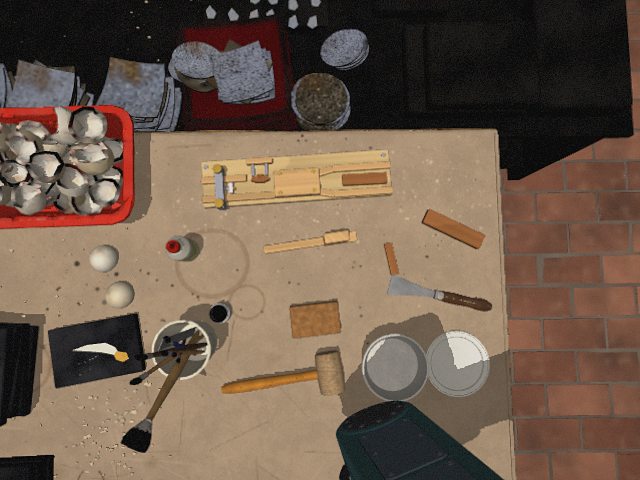

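View pics/side0.png

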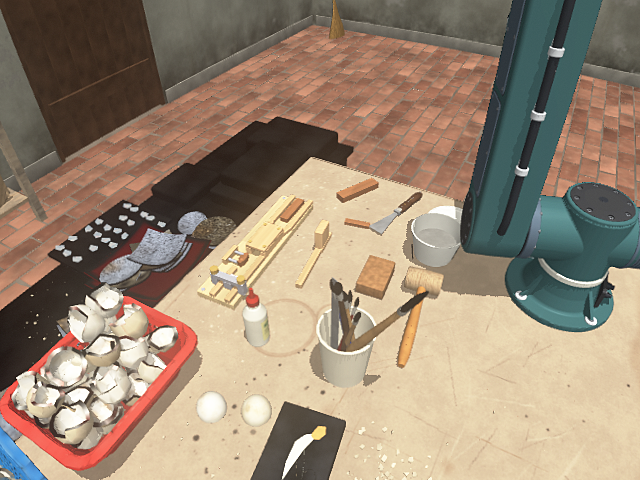

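```bash
ls pics
```

```text
side0.png
side0c.png
top0.png
top0c.png
```

View pics/top0c.png

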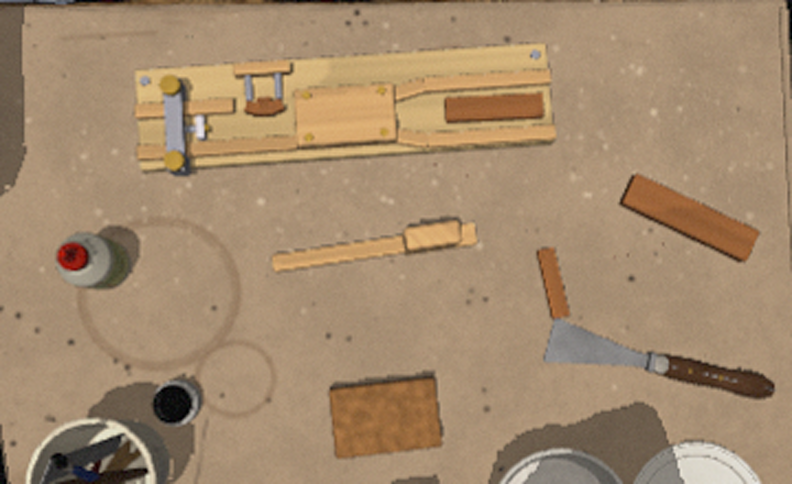

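View pics/side0c.png

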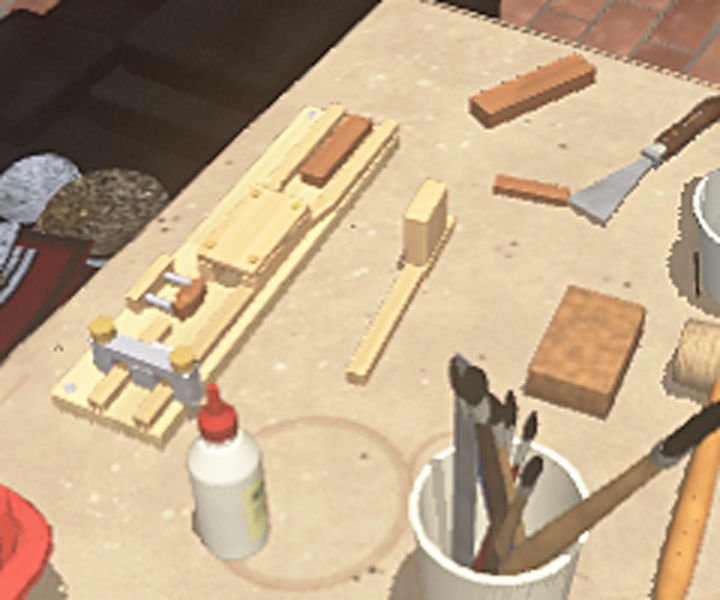

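```bash

python3 - <<'E'
import cv2
i=cv2.imread('pics/top0.png')
for k,(x0,y0) in enumerate([(195,140),(305,140),(255,215)]):
    c=cv2.resize(i[y0:y0+75,x0:x0+100],None,fx=8,fy=8,interpolation=cv2.INTER_CUBIC)
    cv2.imwrite(f'pics/z{k}.png',c)
i=cv2.imread('pics/side0.png')
c=cv2.resize(i[185:315,195:345],None,fx=5,fy=4.5,interpolation=cv2.INTER_CUBIC)
c=cv2.resize(i[185:305,195:345],None,fx=5,fy=5,interpolation=cv2.INTER_CUBIC)
cv2.imwrite('pics/z3.png',c)
E
```

```text
(no output)
```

View pics/z0.png

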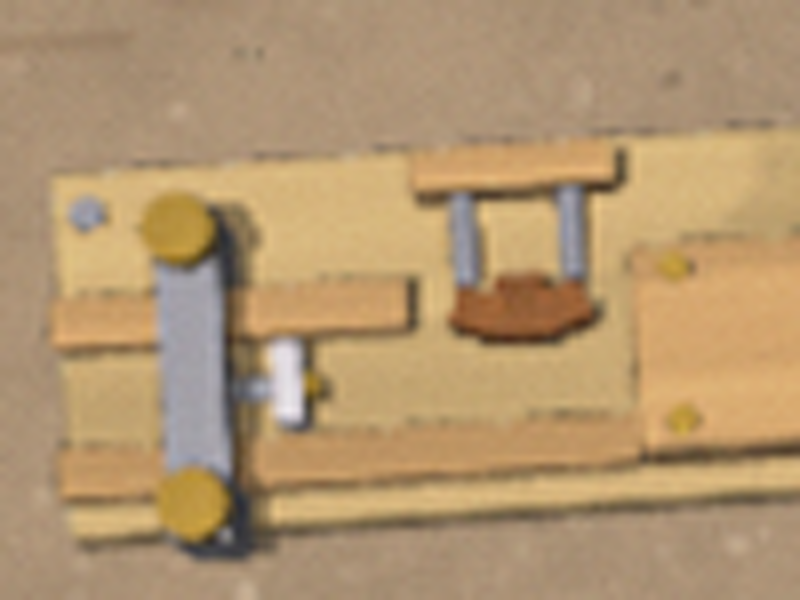

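View pics/z1.png

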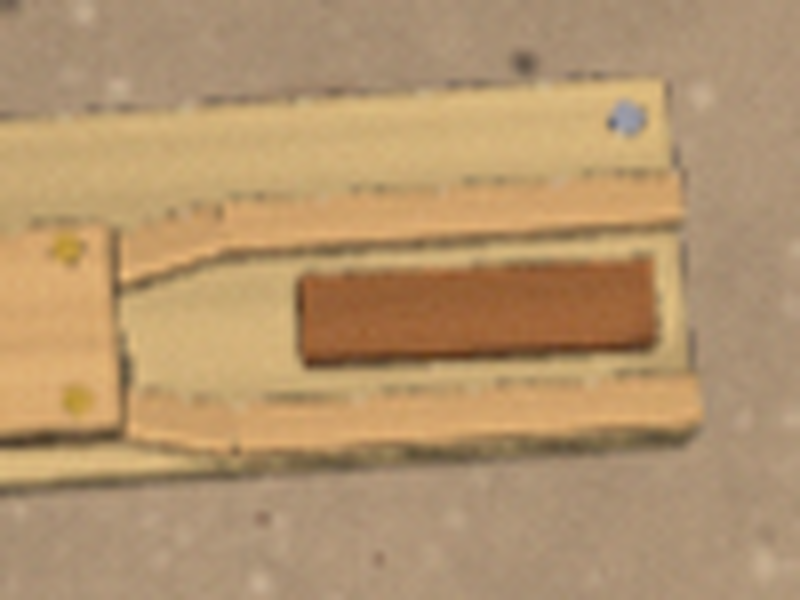

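View pics/z2.png

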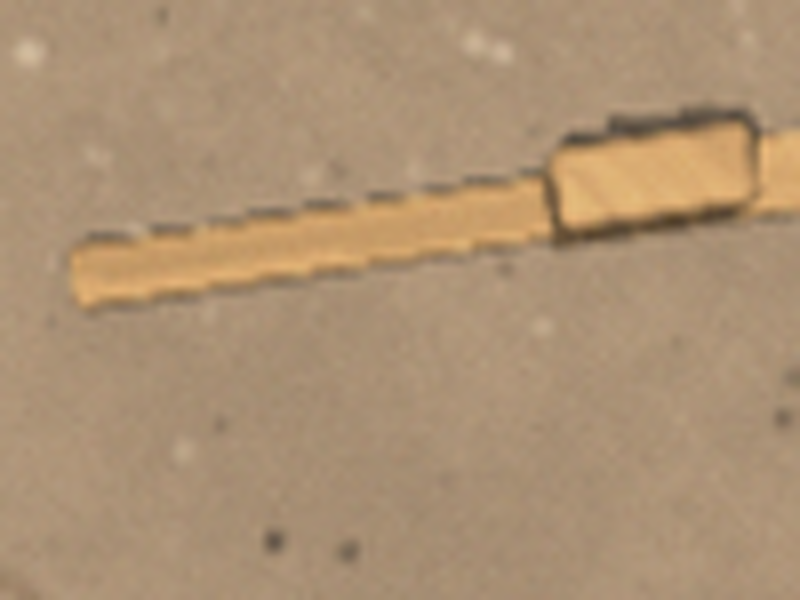

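View pics/z3.png

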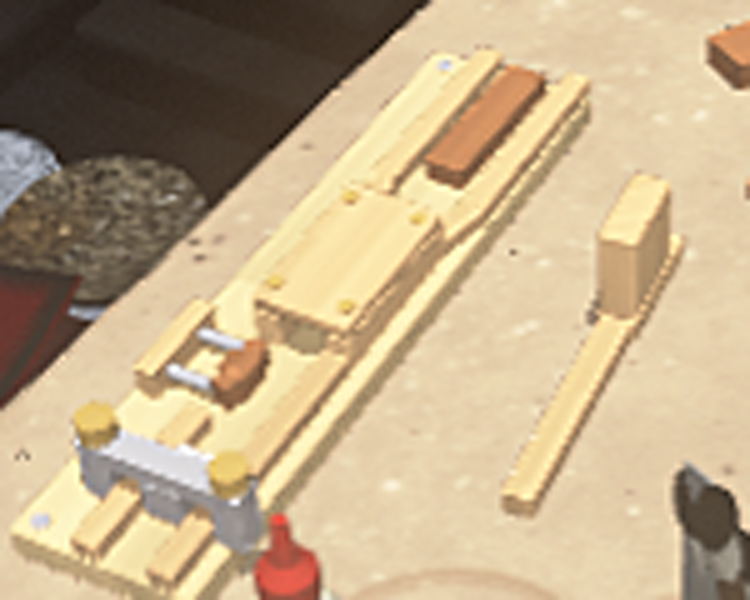

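```bash
cat > fit.py <<'E'
from h import *
from scipy.optimize import least_squares
def fit(s,pts,x0=(0.45,0.15,1.57)):
    uv=np.array([p[0] for p in pts],float); P=np.array([p[1] for p in pts],float)/1000
    def W(q):
        c,sn=np.cos(q[2]),np.sin(q[2]); 
        return np.c_[q[0]+c*P[:,0]-sn*P[:,1], q[1]+sn*P[:,0]+c*P[:,1],P[:,2]]
    r=least_squares(lambda q:(w2px(s,W(q))-uv).ravel(),x0)
    return r.x,(w2px(s,W(r.x))-uv)
E
cat > fit0.py <<'E'
from fit import *
z=lambda x,y,o:((x+.5)/8-.5+o[0],(y+.5)/8-.5+o[1])
a,b,c=(195,140),(305,140),(255,215)
G=[(z(52,178,a),(190,-54,16)),(z(665,78,b),(-150,-54,16)),(z(695,375,b),(-150,17,26)),(z(683,222,b),(-150,-17,26)),(z(678,172,b),(-150,-29,26)),
(z(52,300,a),(190,-23,26)),(z(58,348,a),(190,-11,26)),(z(60,452,a),(190,11,26)),(z(65,500,a),(190,23,26)),
(z(632,258,a),(60,-23,42)),(z(645,458,a),(60,23,42)),(z(110,225,b),(-20,-23,42)),(z(122,435,b),(-20,23,42))]
S=[(z(300,278,b),(40,-10,28)),(z(655,260,b),(-40,-10,28)),(z(655,348,b),(-40,10,28)),(z(305,365,b),(40,10,28))]
T=[(z(553,152,c),(22,-9,57)),(z(752,122,c),(-22,-9,57)),(z(752,208,c),(-22,9,57)),(z(562,232,c),(22,9,57)),(z(72,245,c),(130,-7,12)),(z(82,308,c),(130,7,12))]
E
python3 - <<'E'
from fit0 import *
np.set_printoptions(suppress=True,precision=4)
s=snap('top')
for n,p in(('G',G),('S',S),('T',T)):
    q,r=fit(s,p); print(n,q,np.degrees(q[2]),np.abs(r).max(),'\n',r.round(2).tolist())
q,_=fit(s,G)
def tog(P): 
    d=P[:2]-q[:2]; c,sn=np.cos(q[2]),np.sin(q[2]); return np.array([c*d[0]+sn*d[1],-sn*d[0]+c*d[1]])*1000
qs,_=fit(s,S);print('strip in guide',tog(qs))
qt,_=fit(s,T);print('stick in guide',tog(qt))
for X,Y,zz in((303,385,.024),(315,385,.022),(325,385,.022)): print('plate',tog(px2w(s,z(X,Y,a),zz)[0]))
# side check
s2=snap('side')
def W(q,P):
    P=np.array(P)/1000.;c,sn=np.cos(q[2]),np.sin(q[2]); return [q[0]+c*P[0]-sn*P[1],q[1]+sn*P[0]+c*P[1],P[2]]
im=cv2.cvtColor(s2['image'],cv2.COLOR_RGB2BGR)
big=cv2.resize(im[185:305,195:345],None,fx=5,fy=5,interpolation=cv2.INTER_CUBIC)
for qq,pp in((q,G),(qs,S),(qt,T)):
    for u in w2px(s2,[W(qq,p[1]) for p in pp]):
        cv2.circle(big,tuple(int(v) for v in ((u[0]-194.5)*5,(u[1]-184.5)*5)),4,(255,0,255),1)
cv2.imwrite('pics/side_chk.png',big)
for l,zz in (('glue_bottle',.13),('sanding_block',.027),('ink_pot',.034)):
    m=finder.masks_of(l,'top')
    if m: print(l, px2w(s,np.argwhere(m[0]['pixels']).mean(0)[::-1],zz))
E
```

```text
G [0.5719 0.1584 1.6294] 93.35616026213496 1.3328334424883508 
 [[-0.26, -0.28], [0.57, -0.11], [1.07, 0.1], [0.95, 0.58], [1.0, 0.28], [-0.6, 0.23], [-1.01, 0.88], [-0.63, 0.11], [-0.91, 0.81], [-0.52, -1.33], [-0.47, -0.45], [0.24, -0.24], [0.64, -0.69]]
S [0.5781 0.0578 1.6089] 92.18576499942456 0.6580859421563332 
 [[-0.3, -0.11], [-0.06, 0.02], [0.66, 0.03], [-0.29, 0.05]]
T [0.4718 0.1106 1.698 ] 97.28581704935522 1.7307764038152413 
 [[-0.43, -0.14], [0.19, 0.05], [1.73, -0.29], [-0.06, 0.29], [-0.63, 0.09], [-0.86, -0.03]]
strip in guide [-100.723    -0.3415]
stick in guide [-41.7985 102.6326]
plate [134.9734  -0.8953]
plate [132.6021  -1.1126]
plate [130.3875  -0.9617]
glue_bottle [[0.4508 0.3539 0.13  ]]
sanding_block [[0.3316 0.1502 0.027 ]]
ink_pot [[0.344  0.3115 0.034 ]]
```

View pics/side_chk.png

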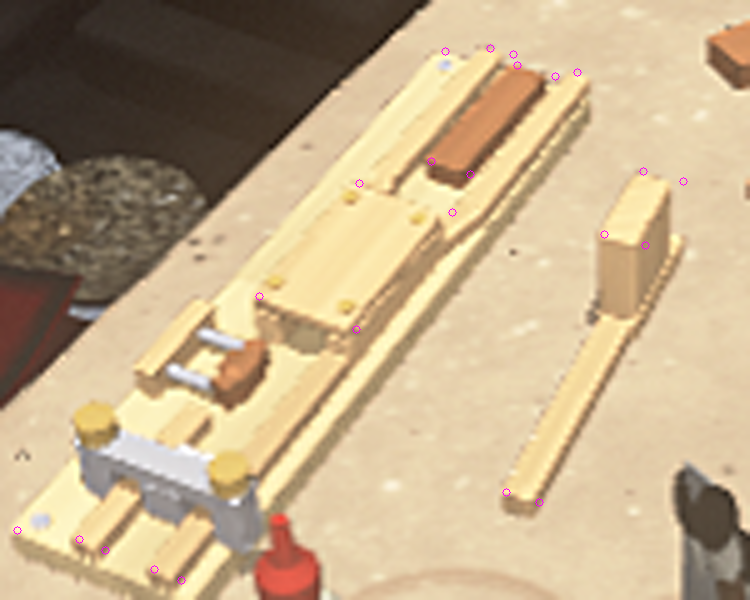

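Emit:
arm_command:
  plan:
    - [0.6,0.022,0.055,0,7]
    - [0.6,0.044,0.11,0,14]
    - [0.6,0.066,0.166,0,21]
    - [0.6,0.088,0.222,0,28]
    - [0.6,0.11,0.277,0,35]
    - [0.6,0.132,0.333,0,42]
    - [0.6,0.154,0.388,0,49]
    - [0.6,0.176,0.444,0,56]
    - [0.6,0.198,0.5,0,63]
    - [0.6,0.22,0.555,0,70]

```text
time: 2.3
tool_pos: [0.4502, 0.0572, 0.2059]
ee_rot: [3.141, -0.001, 0.086]
wrist_force: [0.6, -1.2, -0.2]
width: 0.0566
```

Emit:
arm_command:
  plan:
    - [0.6,0.022,0.055,0,2.6]
    - [0.6,0.022,0.055,0,2.6]
    - [0.6,0.022,0.055,0,2.6]
    - [0.6,0.022,0.055,0,2.6]

```text
time: 2.8
tool_pos: [0.4715, 0.1089, 0.2057]
ee_rot: [3.141, -0.0, 0.125]
wrist_force: [-0.0, -0.3, -0.0]
width: 0.0564
```

Emit:
arm_command:
  plan:
    - [0.6,0,0.001,-0.06,0]
    - [0.6,0,0.001,-0.12,0]
    - [0.6,0,0.001,-0.135,0]
    - [0.6,0,0.001,-0.135,0]

```text
time: 3.3
tool_pos: [0.4717, 0.1104, 0.0709]
ee_rot: [3.142, 0.0, 0.125]
wrist_force: [0.3, -0.0, -0.0]
width: 0.0566
```

```bash
python3 - <<'E'
from h import *
for n,(y0,x0) in (('top',(190,230)),('side',(170,230))):
    s=snap(n); i=cv2.cvtColor(s['image'],cv2.COLOR_RGB2BGR)[y0:y0+120,x0:x0+150]
    cv2.imwrite(f'pics/pre_{n}.png',cv2.resize(i,None,fx=5,fy=5,interpolation=cv2.INTER_CUBIC))
E
```

```text
(no output)
```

View pics/pre_side.png

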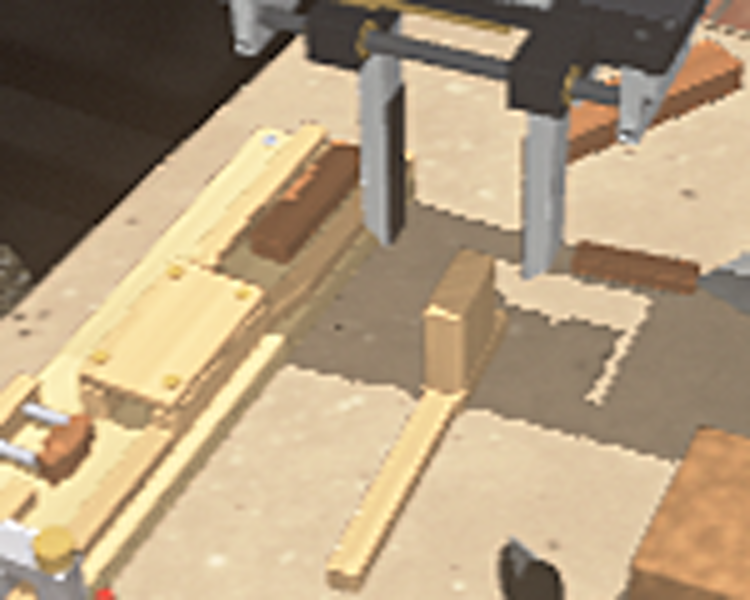

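View pics/pre_top.png

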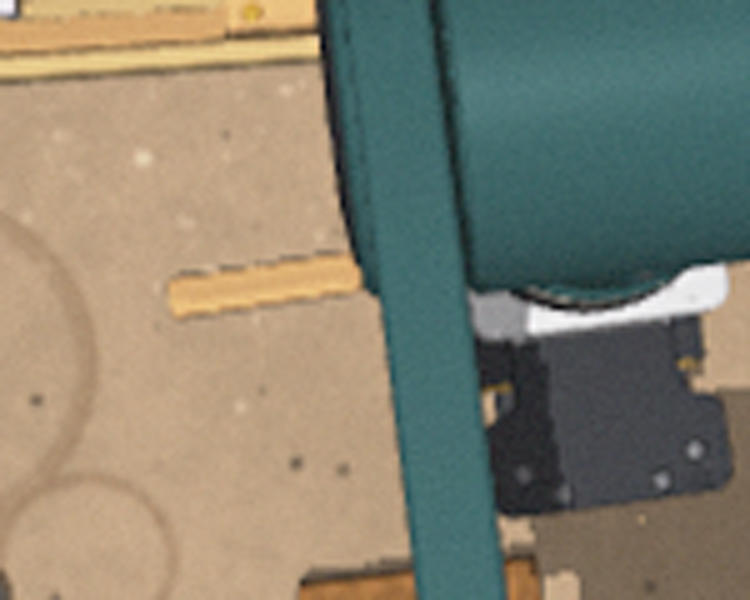

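Emit:
arm_command:
  plan:
    - [0.6,0,0,-0.03,0]
    - [0.6,0,0,-0.053,0]
    - [0.6,0,0,-0.053,0]
    - [0,0,0,-0.053,0]
    - [0,0,0,-0.053,0]
    - [0,0,0,-0.053,0]
    - [0,0,0,-0.053,0]
    - [0,0,0,-0.053,0]

```text
time: 4.4
tool_pos: [0.4722, 0.1113, 0.018]
ee_rot: [-3.142, -0.001, 0.127]
wrist_force: [0.1, 0.4, 2.0]
width: 0.0178
```

Emit:
arm_command:
  plan:
    - [0,0,0,0.04,0]
    - [0,0,0,0.08,0]
    - [0,0.02,-0.04,0.09,-1]
    - [0,0.04,-0.085,0.09,-2]
    - [0,0.065,-0.13,0.09,-3]
    - [0,0.09,-0.18,0.09,-3.9]
    - [0,0.11,-0.22,0.09,-3.9]
    - [0,0.1164,-0.2374,0.09,-3.9]
    - [0,0.1164,-0.2374,0.09,-3.9]
    - [0,0.1164,-0.2374,0.09,-3.9]

```text
time: 5.65
tool_pos: [0.5874, -0.1247, 0.1073]
ee_rot: [-3.14, 0.001, 0.06]
wrist_force: [-0.4, -0.8, -0.6]
width: 0.0181
```

```bash
python3 - <<'E'
from h import *
print(robot.get_obs()['ee_rot'],robot.get_obs()['wrist_force'])
for n,(y0,x0) in (('top',(140,320)),('side',(130,250))):
    s=snap(n,f'lift_{n}.png'); i=cv2.cvtColor(s['image'],cv2.COLOR_RGB2BGR)[y0:y0+100,x0:x0+130]
    cv2.imwrite(f'pics/lift_{n}z.png',cv2.resize(i,None,fx=6,fy=6,interpolation=cv2.INTER_CUBIC))
E
```

```text
[-3.14045581e+00  8.16590222e-04  6.02485595e-02] [-0.3601988  -0.79021695 -0.59245606]
```

View pics/lift_topz.png

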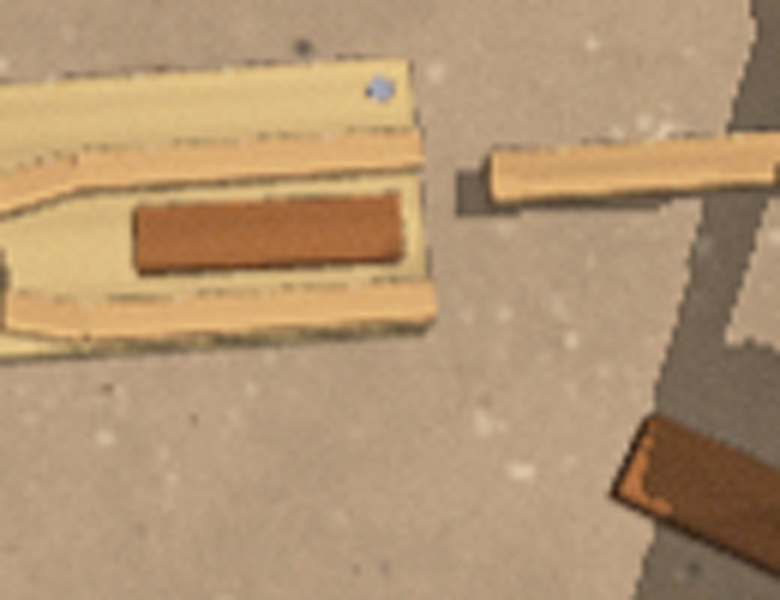

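View pics/lift_sidez.png

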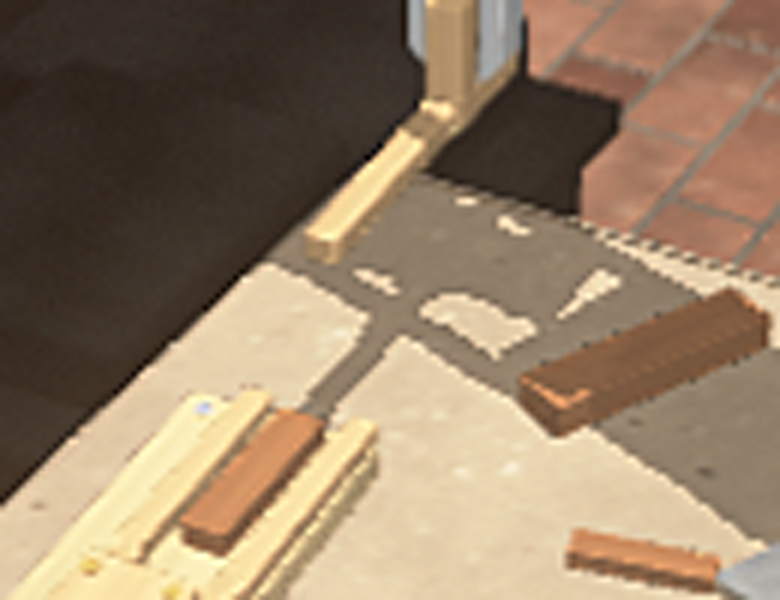

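```bash
cat > g.py <<'E'
from fit0 import *
q=np.array([0.5719,0.1584,1.6294])
def tog(P):
    d=np.atleast_2d(P)[:,:2]-q[:2]; c,sn=np.cos(q[2]),np.sin(q[2]); return np.c_[c*d[:,0]+sn*d[:,1],-sn*d[:,0]+c*d[:,1]]*1000
E
python3 - <<'E'
from g import *
s=snap('top'); f=lambda x,y:((x+.5)/6-.5+320,(y+.5)/6-.5+140)
print(tog(px2w(s,[f(490,152),f(495,202)],.1013)), tog(px2w(s,[f(775,133),f(778,187)],.1013)))
print(tog(px2w(s,[f(402,194),f(402,260),f(134,208),f(138,272)],.028)))
print(tog(px2w(s,[f(410,60),f(422,165),f(430,283)],np.array([.016,.026,.026]))))
o=robot.get_obs()['tool_pos'];print(tog(o),o)
E
```

```text
[[-153.82897394   -4.31892157]
 [-153.97685045    9.62877419]] [[-232.41085652   -4.19903514]
 [-231.78074352   10.84271794]]
[[-141.33773271   -9.74819329]
 [-139.64130091   10.1399016 ]
 [ -61.22101598  -11.00552033]
 [ -60.9276842     8.32806618]]
[[-149.33023117  -53.28898964]
 [-148.41116161  -18.54169023]
 [-147.73204029   17.27082543]]
[[-283.49568913    0.74820816]] [ 0.58775746 -0.12465283  0.10775273]
```

Emit:
arm_command:
  plan:
    - [0,0,-0.005,0,0]
    - [0,0,-0.005,-0.036,0]
    - [0,0,-0.005,-0.072,0]
    - [0,0,-0.005,-0.072,0]
    - [0,0,-0.005,-0.072,0]

```text
time: 6.42
tool_pos: [0.5889, -0.1314, 0.037]
ee_rot: [3.141, -0.002, 0.059]
wrist_force: [0.9, -0.8, -0.1]
width: 0.0178
```

```bash
python3 - <<'E'
from h import *
print(robot.get_obs()['ee_rot'],robot.get_obs()['tool_pos'],robot.get_obs()['wrist_force'])
for n,(y0,x0) in (('top',(140,320)),('side',(130,250))):
    s=snap(n,f'low_{n}.png'); i=cv2.cvtColor(s['image'],cv2.COLOR_RGB2BGR)[y0:y0+100,x0:x0+130]
    cv2.imwrite(f'pics/low_{n}z.png',cv2.resize(i,None,fx=6,fy=6,interpolation=cv2.INTER_CUBIC))
E
```

```text
[ 3.14082041e+00 -2.00814170e-03  5.91967132e-02] [ 0.58892908 -0.13139463  0.03698897] [ 0.85542981 -0.80427214 -0.13874691]
```

View pics/low_topz.png

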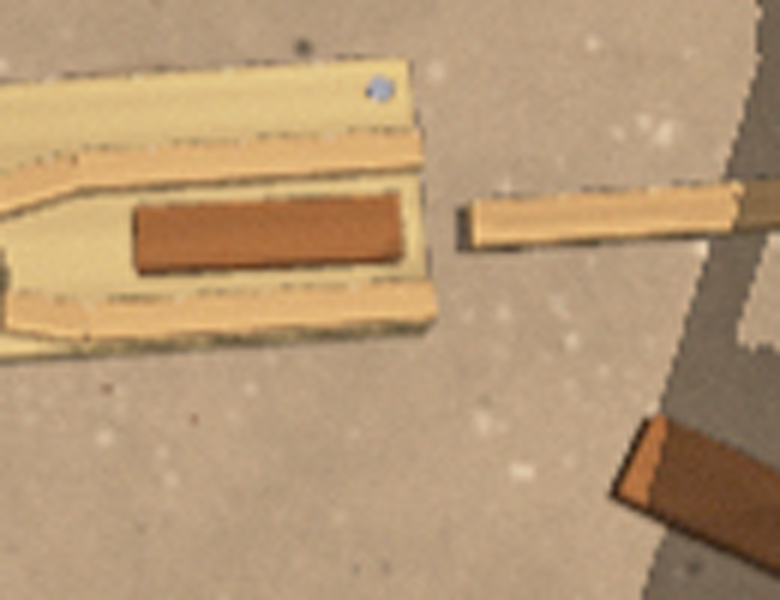

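View pics/low_sidez.png

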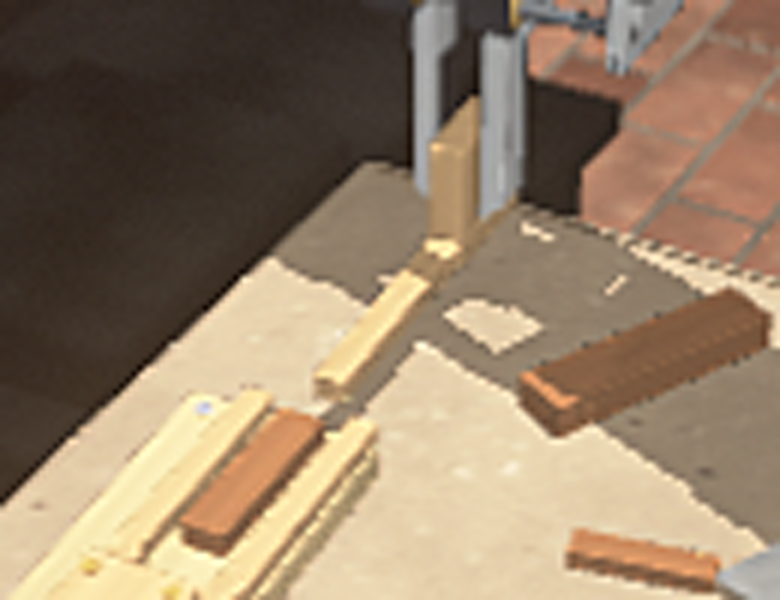

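```bash
python3 - <<'E'
from g import *
s=snap('top'); f=lambda x,y:((x+.5)/6-.5+320,(y+.5)/6-.5+140)
print(tog(px2w(s,[f(472,202),f(476,248)],.031)), tog(px2w(s,[f(735,185),f(738,233)],.031)))
for k in range(4): print(robot.get_obs()['tool_pos'], tog(robot.get_obs()['tool_pos'])); snap('top')
E
```

```text
[[-161.41362908   -5.275761  ]
 [-161.39133108    8.62475922]] [[-240.11510627   -4.97572092]
 [-239.6237981     9.52683278]]
[ 0.58958035 -0.13163645  0.03791135] [[-290.57408203   -0.6625237 ]]
[ 0.5893914  -0.13157358  0.03764975] [[-290.50025506   -0.47757808]]
[ 0.58911905 -0.13148925  0.03726061] [[-2.9040012e+02 -2.1063754e-01]]
[ 0.58888243 -0.13141294  0.03693123] [[-2.90310076e+02  2.11091600e-02]]
```

Emit:
arm_command:
  plan:
    - [0,0.0018,0,-0.002,0]
    - [0,0.0018,0,-0.002,0]
    - [0,0.0012,0.01,-0.002,0]
    - [0,0.0007,0.019,-0.002,0]
    - [0,0.0001,0.029,-0.002,0]
    - [0,-0.0005,0.039,-0.002,0]
    - [0,-0.0011,0.049,-0.002,0]
    - [0,-0.0011,0.049,-0.002,0]
    - [0,-0.0011,0.049,-0.002,0]

```text
time: 7.9
tool_pos: [0.587, -0.0808, 0.0336]
ee_rot: [-3.139, -0.0, 0.06]
wrist_force: [-0.5, 1.7, 1.8]
width: 0.0182
```

```bash
python3 - <<'E'
from g import *
o=robot.get_obs();print(o['ee_rot'],o['tool_pos'],tog(o['tool_pos']),o['wrist_force'])
for n,(y0,x0) in (('top',(140,270)),('side',(130,220))):
    s=snap(n,f'a_{n}.png'); i=cv2.cvtColor(s['image'],cv2.COLOR_RGB2BGR)[y0:y0+100,x0:x0+130]
    cv2.imwrite(f'pics/a_{n}z.png',cv2.resize(i,None,fx=6,fy=6,interpolation=cv2.INTER_CUBIC))
E
```

```text
[-3.13933113e+00 -1.02270039e-04  5.96596427e-02] [ 0.58696824 -0.08075052  0.03355297] [[-239.62252263   -1.03529851]] [-0.48573435  1.70507015  1.78406146]
```

View pics/a_topz.png

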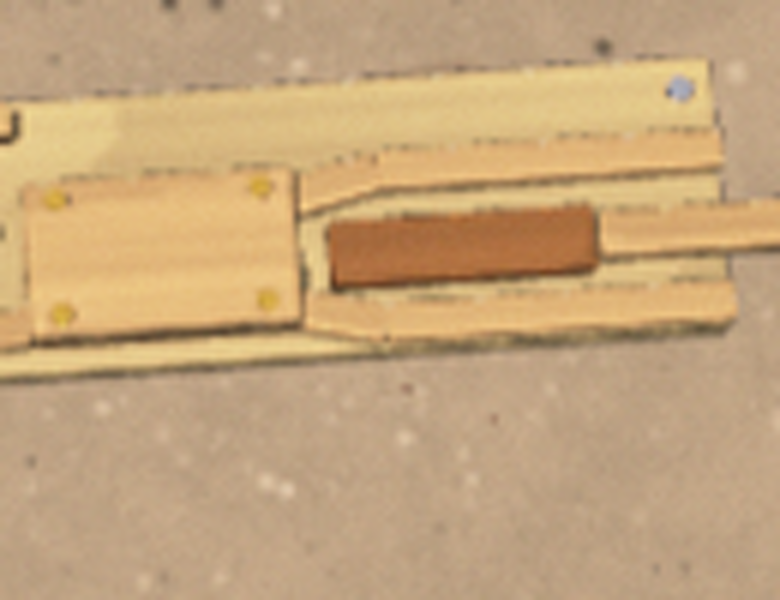

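View pics/a_sidez.png

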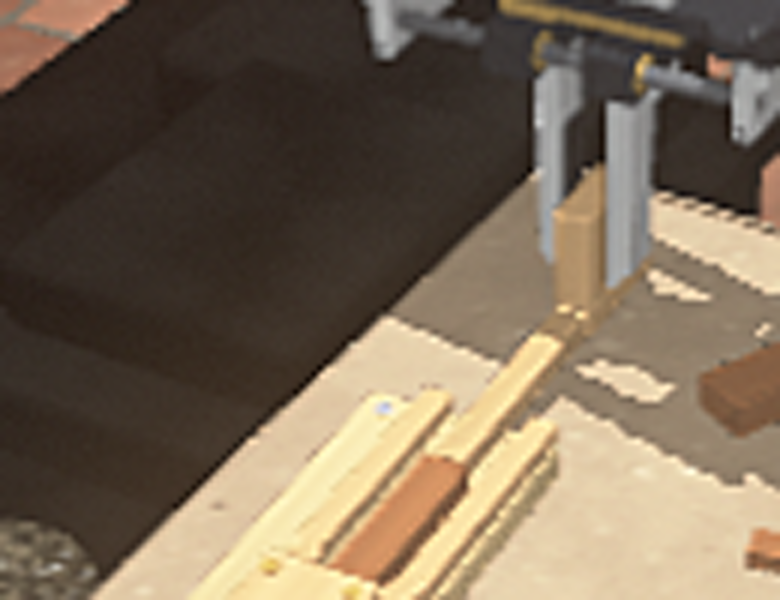

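```bash
python3 - <<'E'
from g import *
s=snap('top'); f=lambda x,y:((x+.5)/6-.5+270,(y+.5)/6-.5+140)
print(tog(px2w(s,[f(600,208),f(602,254),f(770,202),f(770,247)],.029)))
print(tog(px2w(s,[f(328,222),f(332,288),f(592,207),f(597,270)],.028)))
print(tog(px2w(s,[f(715,167),f(720,287),f(300,216),f(305,295),f(378,192),f(380,305)],.026)))
E
```

```text
[[-110.46128348   -7.40763427]
 [-109.91927216    6.47117824]
 [-161.20834013   -5.72857292]
 [-160.02356326    7.82060607]]
[[ -29.43088387   -8.94366292]
 [ -29.15741495   10.96358374]
 [-108.24098921   -8.08086257]
 [-108.17440045   10.98588846]]
[[-146.26557697  -18.07935769]
 [-144.64874783   18.26785165]
 [ -21.32693559  -11.74193   ]
 [ -21.08218621   12.14117527]
 [ -45.07027     -17.40521301]
 [ -43.10729988   16.67852711]]
```

Emit:
arm_command:
  plan:
    - [0,0.001,0,0.001,0.6]
    - [0,0.0004,0.01,0.001,0.6]
    - [0,-0.0002,0.02,0.001,0.6]
    - [0,-0.0008,0.03,0.001,0.6]
    - [0,-0.0014,0.04,0.001,0.6]
    - [0,-0.002,0.05,0.001,0.6]
    - [0,-0.0025,0.06,0.001,0.6]
    - [0,-0.0025,0.06,0.001,0.6]

```text
time: 9.05
tool_pos: [0.5844, -0.0213, 0.0345]
ee_rot: [-3.142, -0.0, 0.071]
wrist_force: [0.3, -0.1, -0.5]
width: 0.018
```

```bash
cat > look.py <<'E'
from g import *
import sys
t=sys.argv[1]; x=int(sys.argv[2]); xs=int(sys.argv[3]);ys=int(sys.argv[4])
o=robot.get_obs();print(o['time'],o['ee_rot'],o['tool_pos'],tog(o['tool_pos']),o['wrist_force'])
L=[]
for n,(y0,x0) in (('top',(140,x)),('side',(ys,xs))):
    s=snap(n,f'{t}_{n}.png'); i=cv2.cvtColor(s['image'],cv2.COLOR_RGB2BGR)[y0:y0+70,x0:x0+130]
    L.append(cv2.resize(i,None,fx=6,fy=6,interpolation=cv2.INTER_CUBIC)[:300 if n=='top' else 420])
cv2.imwrite(f'pics/{t}.png',cv2.resize(np.vstack(L),None,fx=.8,fy=.8))
for n in L: pass
E
python3 look.py b 250 200 160
```

```text
9.05 [-3.14150940e+00 -6.64143491e-05  7.08233574e-02] [ 0.5844175  -0.02126492  0.03451616] [[-180.08963931   -1.97301272]] [ 0.31365179 -0.14996988 -0.54953536]
```

View pics/b.png

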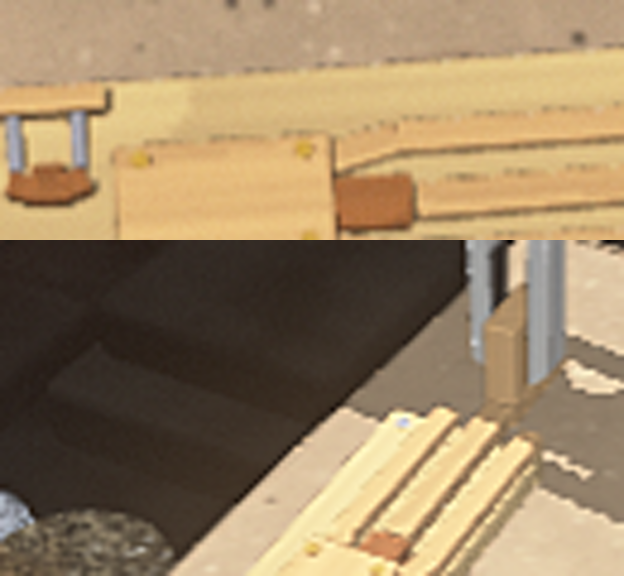

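Emit:
arm_command:
  plan:
    - [0,-0.0006,0.01,0,0]
    - [0,-0.0012,0.02,0,0]
    - [0,-0.0018,0.03,0,0]
    - [0,-0.0021,0.035,0,0]
    - [0,-0.0021,0.035,0,0]

```text
time: 9.78
tool_pos: [0.5823, 0.0134, 0.0345]
ee_rot: [-3.142, 0.0, 0.07]
wrist_force: [0.2, 0.6, -1.6]
width: 0.0178
```

```bash
python3 look.py c 220 190 180
```

```text
9.775 [-3.14153807e+00  6.30420236e-05  7.04425377e-02] [0.58226863 0.01340563 0.03450302] [[-145.35274838   -1.8584922 ]] [ 0.22983663  0.57787021 -1.58083883]
```

View pics/c.png

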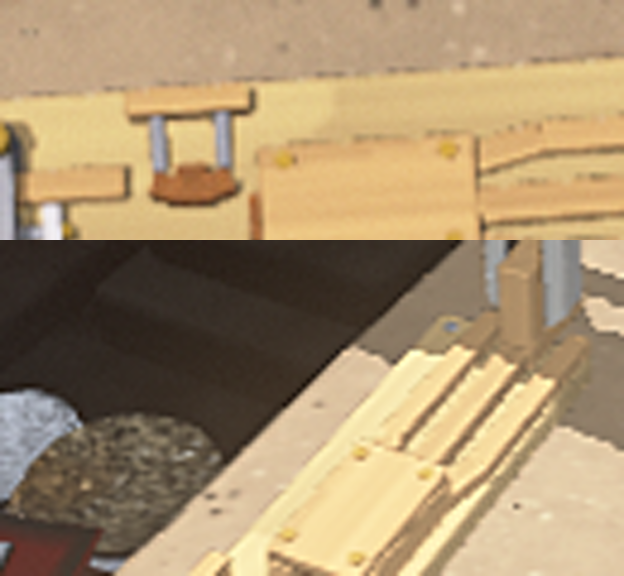

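Emit:
arm_command:
  plan:
    - [0,-0.0003,0.005,0,0]
    - [0,-0.0006,0.01,0,0]
    - [0,-0.0009,0.015,0,0]
    - [0,-0.0012,0.02,0,0]
    - [0,-0.0015,0.025,0,0]
    - [0,-0.0015,0.025,0,0]

```text
time: 10.62
tool_pos: [0.581, 0.0379, 0.0346]
ee_rot: [3.141, -0.0, 0.07]
wrist_force: [0.3, -3.1, -0.9]
width: 0.0178
```

Emit:
arm_command:
  plan:
    - [0,-0.0003,0.005,0,0]
    - [0,-0.0006,0.01,0,0]
    - [0,-0.0009,0.015,0,0]
    - [0,-0.0012,0.02,0,0]
    - [0,-0.0012,0.02,0,0]

```text
time: 11.25
tool_pos: [0.5796, 0.0588, 0.0344]
ee_rot: [-3.14, -0.0, 0.07]
wrist_force: [0.2, -2.4, -1.4]
width: 0.0176
```

```bash
python3 look.py d 190 180 190
```

```text
11.25 [-3.14041427e+00 -6.30225866e-05  7.00553378e-02] [0.57957974 0.05883603 0.03436591] [[-99.84285236  -1.83507829]] [ 0.24477405 -2.44310503 -1.43860465]
```

View pics/d.png

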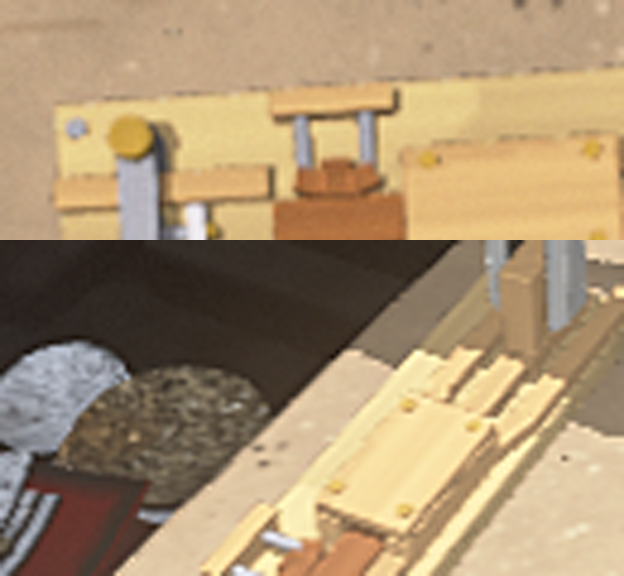

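Emit:
arm_command:
  plan:
    - [0,-0.0003,0.004,0,0]
    - [0,-0.0005,0.008,0,0]
    - [0,-0.0007,0.012,0,0]
    - [0,-0.001,0.016,0,0]
    - [0,-0.0011,0.018,0,0]

```text
time: 11.98
tool_pos: [0.5786, 0.0761, 0.0345]
ee_rot: [3.141, -0.0, 0.07]
wrist_force: [0.8, -4.1, -0.2]
width: 0.0177
```

```bash
cat > look2.py <<'E'
from g import *
import sys
o=robot.get_obs();print(o['time'],o['tool_pos'],tog(o['tool_pos']),o['wrist_force'])
s=snap('top'); i=cv2.cvtColor(s['image'],cv2.COLOR_RGB2BGR)[150:215,195:275]
a=cv2.resize(i,None,fx=8,fy=8,interpolation=cv2.INTER_CUBIC)
s=snap('side'); cv2.imwrite('pics/'+sys.argv[1]+'_s.png',cv2.resize(cv2.cvtColor(s['image'],cv2.COLOR_RGB2BGR)[215:295,190:290],None,fx=7,fy=7,interpolation=cv2.INTER_CUBIC))
cv2.imwrite('pics/'+sys.argv[1]+'.png',a)
E
python3 look2.py e
```

```text
11.975 [0.57858745 0.07606891 0.03450886] [[-82.58143824  -1.85382894]] [ 0.84131646 -4.07320196 -0.21746628]
```

View pics/e.png

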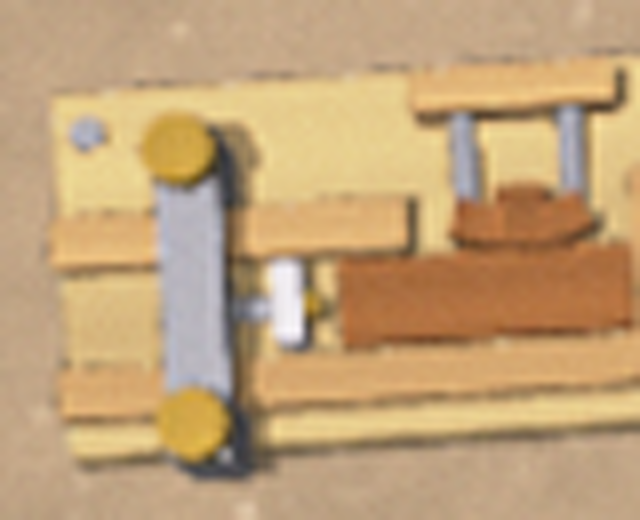

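Emit:
arm_command:
  plan:
    - [0,-0.0001,0.002,0,0]
    - [0,-0.0002,0.004,0,0]
    - [0,-0.0002,0.004,0,0]
    - [0,-0.0002,0.004,0,0]

```text
time: 12.58
tool_pos: [0.5783, 0.08, 0.0344]
ee_rot: [-3.141, -0.0, 0.07]
wrist_force: [0.2, -3.2, 0.3]
width: 0.0176
```

Emit:
arm_command:
  plan:
    - [0,-0.0001,0.001,0,0]
    - [0,-0.0001,0.002,0,0]
    - [0,-0.0001,0.002,0,0]

```text
time: 12.95
tool_pos: [0.5783, 0.0816, 0.0345]
ee_rot: [3.141, -0.0, 0.07]
wrist_force: [-0.3, -4.8, 0.2]
width: 0.0179
```

```bash
python3 look2.py f
```

```text
12.95 [0.57829175 0.08158901 0.03454371] [[-77.05349365  -1.88195168]] [-0.32695341 -4.77322923  0.24359846]
```

View pics/f.png

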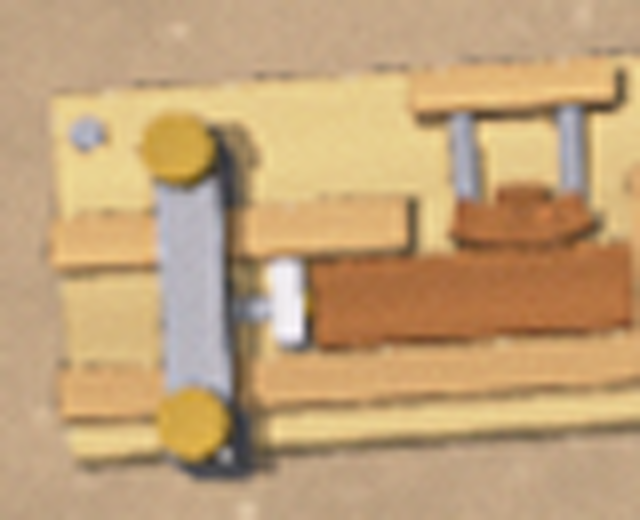

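Gap to the plate is about 1–2 mm (head ~312, plate face ~305). Half-millimetre steps now.

Emit:
arm_command:
  plan:
    - [0,0,0.0007,0,0]
    - [0,0,0.0007,0,0]

```text
time: 13.3
tool_pos: [0.5783, 0.0823, 0.0346]
ee_rot: [3.141, -0.0, 0.07]
wrist_force: [-0.4, -5.3, -0.1]
width: 0.018
```

Emit:
arm_command:
  plan:
    - [0,0,0.0007,0,0]
    - [0,0,0.0007,0,0]

```text
time: 13.55
tool_pos: [0.5782, 0.0829, 0.0345]
ee_rot: [3.141, 0.0, 0.069]
wrist_force: [0.1, -5.7, -0.8]
width: 0.0178
```

Emit:
arm_command:
  plan:
    - [0,0,0.0005,0,0]
    - [0,0,0.0005,0,0]

```text
time: 13.8
tool_pos: [0.5783, 0.0833, 0.0346]
ee_rot: [3.141, 0.0, 0.069]
wrist_force: [0.3, -6.7, -0.1]
width: 0.0177
```

Emit:
arm_command:
  plan:
    - [0,0,0.0005,0,0]
    - [0,0,0.0005,0,0]

```text
time: 14.05
tool_pos: [0.5782, 0.0837, 0.0346]
ee_rot: [3.141, 0.0, 0.069]
wrist_force: [0.4, -6.4, -0.1]
width: 0.018
```

```bash
python3 look2.py g1
```

```text
14.05 [0.57824503 0.0837477  0.03460691] [[-74.89576904  -1.96174747]] [ 0.35889033 -6.38188501 -0.07792041]
```

View pics/g1.png

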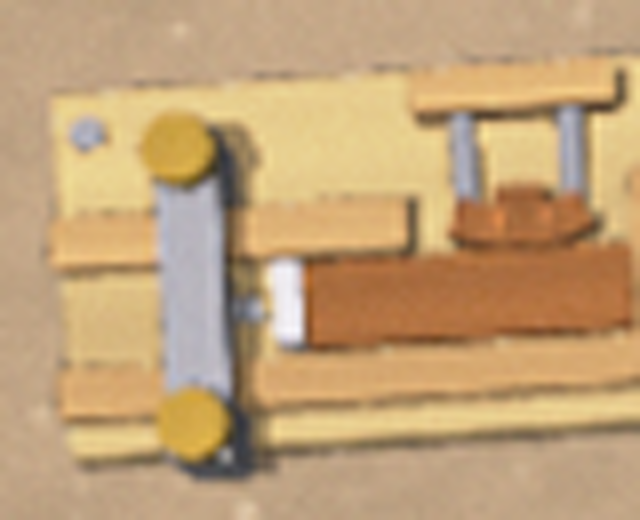

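View pics/g1_s.png

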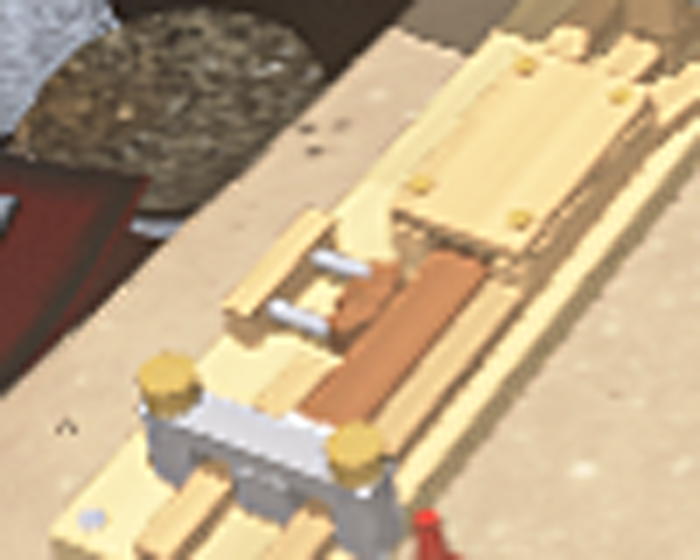

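Emit:
arm_command:
  plan:
    - [0,0,0.0004,0,0]
    - [0,0,0.0004,0,0]

```text
time: 14.4
tool_pos: [0.5782, 0.0839, 0.0346]
ee_rot: [3.14, 0.0, 0.069]
wrist_force: [0.4, -6.1, 1.0]
width: 0.0177
```

Emit:
arm_command:
  plan:
    - [0,0,0.0003,0,0]
    - [0,0,0.0003,0,0]

```text
time: 14.65
tool_pos: [0.5783, 0.0839, 0.0347]
ee_rot: [3.14, 0.0, 0.069]
wrist_force: [-0.1, -6.8, 1.6]
width: 0.018
```

Emit:
arm_command:
  plan:
    - [0,0,0.0005,0,0]
    - [0,0,0.0005,0,0]

```text
time: 14.9
tool_pos: [0.5783, 0.084, 0.0348]
ee_rot: [3.139, 0.0, 0.069]
wrist_force: [-0.3, -7.5, 0.5]
width: 0.0181
```

Emit:
arm_command:
  plan:
    - [0,0,0.0005,0,0]
    - [0,0,0.0005,0,0]

```text
time: 15.15
tool_pos: [0.5784, 0.084, 0.0349]
ee_rot: [3.138, 0.0, 0.069]
wrist_force: [-0.7, -9.6, 2.2]
width: 0.0182
```

Emit:
arm_command:
  plan:
    - [0,0,0.0004,0,0]
    - [0,0,0.0004,0,0]
    - [0,0,0.0004,0,0]

```text
time: 15.52
tool_pos: [0.5784, 0.084, 0.035]
ee_rot: [3.137, 0.0, 0.069]
wrist_force: [-0.2, -9.3, 1.0]
width: 0.0176
```

```bash
python3 look2.py g2
```

```text
15.525 [0.57839925 0.08402294 0.0349799 ] [[-74.63004146  -2.1318196 ]] [-0.15257705 -9.31075586  0.99337956]
```

View pics/g2.png

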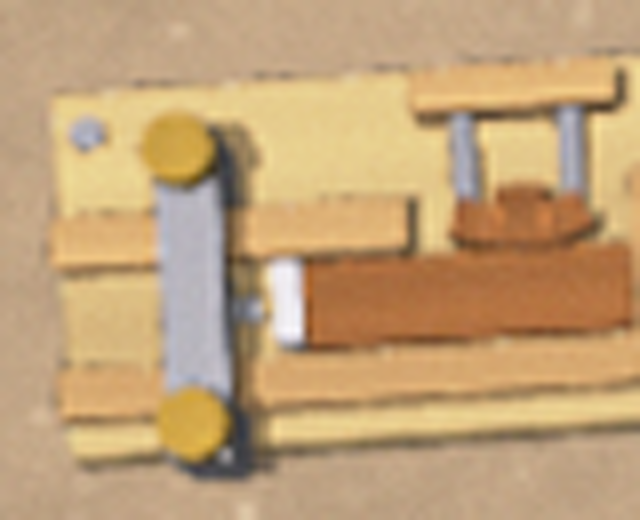

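Emit:
arm_command:
  plan:
    - [0,0.0001,-0.002,0,0]
    - [0,0.0003,-0.006,0,0]
    - [0,0.001,-0.016,0,0]
    - [0,0.0019,-0.032,0,0]
    - [0,0.003,-0.052,0,0]
    - [0,0.0042,-0.072,0,0]
    - [0,0.0054,-0.092,0,0]
    - [0,0.0064,-0.11,0,0]
    - [0,0.007,-0.12,0,0]
    - [0,0.007,-0.12,0,0]

```text
time: 16.88
tool_pos: [0.5853, -0.0344, 0.0345]
ee_rot: [-3.141, -0.0, 0.068]
wrist_force: [0.9, 0.3, -0.1]
width: 0.0181
```

```bash
python3 look.py k 250 200 160
```

```text
16.875 [-3.14133888e+00 -1.11185284e-04  6.82354273e-02] [ 0.58533988 -0.03439796  0.03449086] [[-193.25416136   -2.12460556]] [ 0.89466146  0.31579129 -0.10637557]
```

View pics/k_top.png

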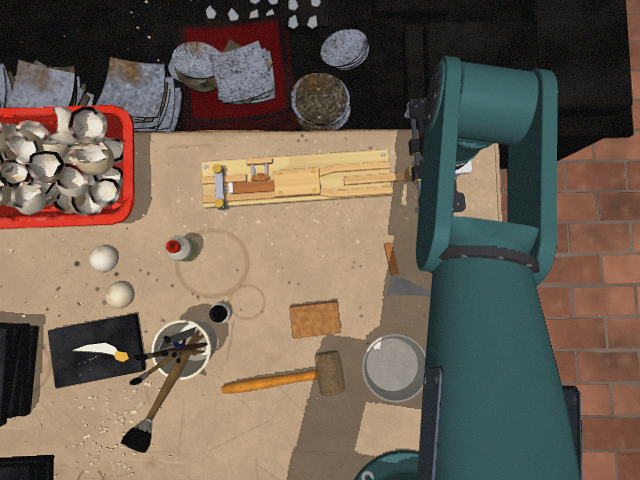

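Emit:
arm_command:
  plan:
    - [0,0,0,0.03,0]
    - [0,0,0,0.08,0]
    - [0,-0.02,0.025,0.09,1]
    - [0,-0.05,0.06,0.09,2]
    - [0,-0.08,0.1,0.09,3.4]
    - [0,-0.105,0.132,0.09,3.4]
    - [0,-0.115,0.145,0.09,3.4]
    - [0,-0.115,0.145,0.09,3.4]
    - [0,-0.115,0.145,0.09,3.4]

```text
time: 18.1
tool_pos: [0.4711, 0.1107, 0.1246]
ee_rot: [3.141, -0.001, 0.128]
wrist_force: [-0.4, 0.6, -1.0]
width: 0.0182
```

Emit:
arm_command:
  plan:
    - [0,0,0,-0.04,0]
    - [0,0,0,-0.08,0]
    - [0,0,0,-0.1,0]
    - [0,0,0,-0.104,0]
    - [0,0,0,-0.104,0]
    - [0,0,0,-0.104,0]

```text
time: 18.85
tool_pos: [0.4716, 0.1112, 0.0219]
ee_rot: [3.142, -0.003, 0.128]
wrist_force: [0.1, 0.5, -1.4]
width: 0.0176
```

Emit:
arm_command:
  plan:
    - [0,0,0,-0.002,0]
    - [0,0,0,-0.003,0]
    - [0,0,0,-0.003,0]
    - [0,0,0,-0.003,0]

```text
time: 19.35
tool_pos: [0.4707, 0.1114, 0.018]
ee_rot: [3.142, -0.001, 0.129]
wrist_force: [-0.3, -0.9, 1.7]
width: 0.0179
```

```bash
python3 - <<'E'
from h import *
print(robot.get_obs()['tool_pos'],robot.get_obs()['wrist_force'])
s=snap('side'); i=cv2.cvtColor(s['image'],cv2.COLOR_RGB2BGR)[180:300,230:380]
cv2.imwrite('pics/down.png',cv2.resize(i,None,fx=5,fy=5,interpolation=cv2.INTER_CUBIC))
E
```

```text
[0.47065054 0.11140605 0.01799815] [-0.27569836 -0.88227913  1.67558867]
```

View pics/down.png

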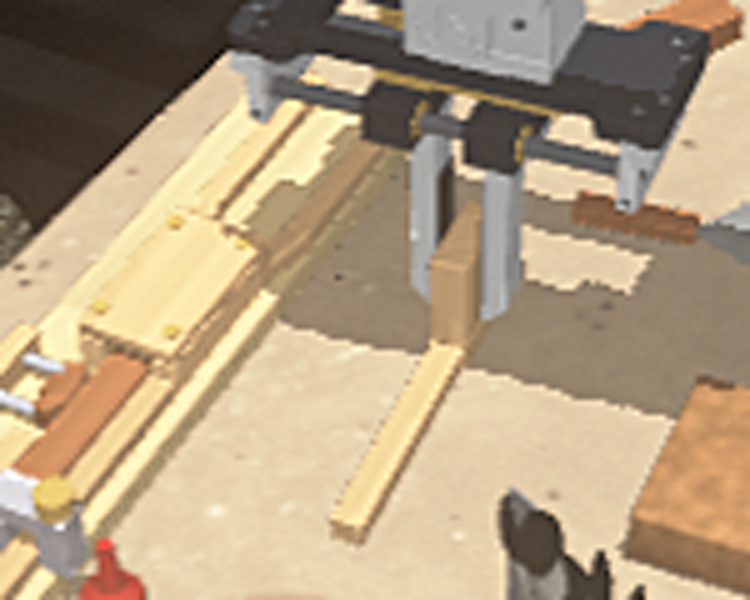

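Emit:
arm_command:
  plan:
    - [0.5,0,0,0,0]
    - [0.5,0,0,0,0]
    - [0.5,0,0,0,0]
    - [0.5,0,0,0.03,0]
    - [0.5,0,0,0.08,0]
    - [0.5,0,0,0.13,0]
    - [0.5,0,-0.06,0.16,0]
    - [0.5,0,-0.12,0.16,0]
    - [0.5,0,-0.18,0.16,0]
    - [0.5,0,-0.18,0.16,0]

```text
time: 20.65
tool_pos: [0.4699, -0.0725, 0.1774]
ee_rot: [3.141, 0.0, 0.122]
wrist_force: [-0.5, 1.5, 0.4]
width: 0.0467
```

```bash
python3 look2.py fin; python3 - <<'E'
from g import *
snap('top','fin_top.png'); snap('side','fin_side.png')
for l,zz in (('glue_bottle',.13),('sanding_block',.027),('ink_pot',.034)):
    m=finder.masks_of(l,'top')
    if m: print(l, np.argwhere(m[0]['pixels']).mean(0)[::-1])
print(robot.get_obs()['tool_pos'],robot.get_obs()['width'])
E
```

```text
20.65 [ 0.4699324  -0.07247606  0.17735026] [[-224.50745498  115.31499605]] [-0.49968467  1.54751127  0.35076084]
glue_bottle [181.83965015 248.12536443]
sanding_block [314.97889023 319.22738239]
ink_pot [220.30458221 313.19137466]
[ 0.47034689 -0.06725978  0.17746105] 0.04718292954498165
```

View pics/fin_top.png

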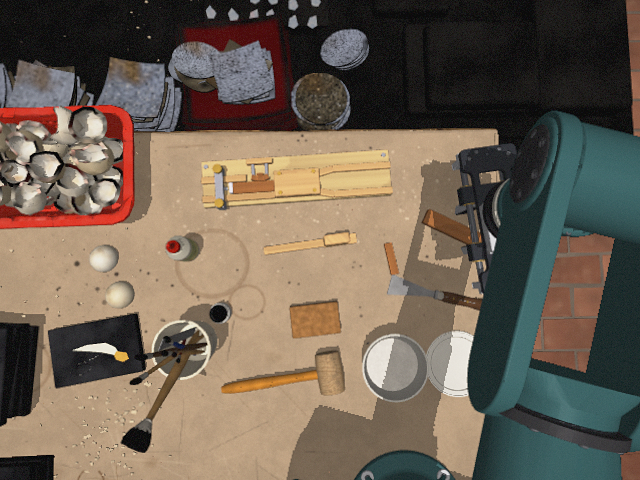

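View pics/fin_side.png

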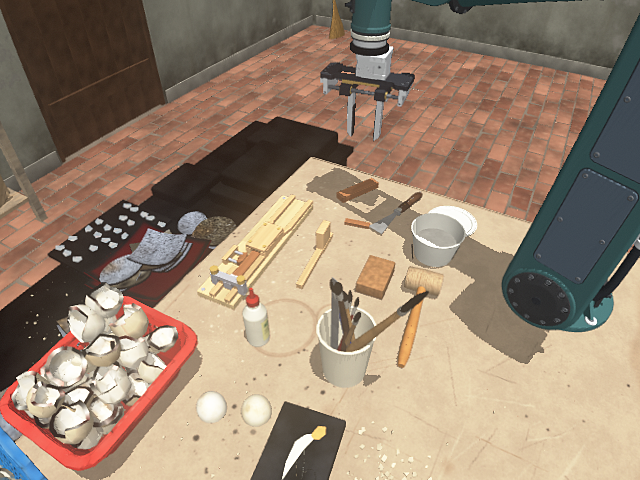

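View pics/fin.png

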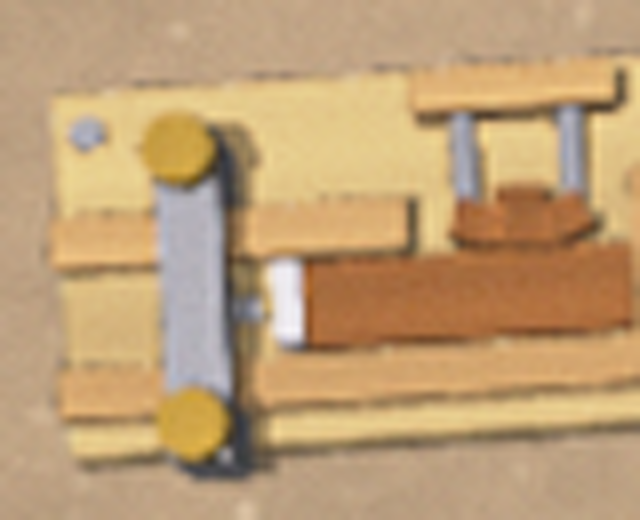

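The strip still sits flush on the plate (seam at px ~305) and the pin is hidden. The stick stands upright on the table, clear of the guide, and the bystanders haven't moved.

```bash
python3 -c "
from bench import robot
print(robot.close_job())"
```

```text
the job is handed in; nothing more can be done
None
```

The strip is home against the end stop, and I handed the job in after about 21 s of the 56 s allowed.

**What I did:** I gripped the push stick by its handle and pushed the strip through the tunnel and past the sprung shoe, which took about 3 to 5 N. I then felt for the stop in steps of 0.3 to 0.7 mm. The stick stopped moving and the push rose to about 9.5 N. I stopped there, below the 14 N at which the stop plate starts to give. Afterwards I drew the stick out and stood it back on the table at about its old place, clear of the guide.

**Last checks:**
- **Strip:** after I took the stick out, the top camera showed it flush on the stop plate. The pin was hidden, and I could see no movement of the plate.
- **Other things:** the glue bottle, sanding block and ink pot are within half a pixel of where they started.
- **Gripper:** it is raised and touching nothing.

**Limits of these checks:** I had no direct reading of the pin or the plate, so "home" rests on the pictures and the force rise. The two cameras disagreed by about 2 mm. I allowed for that by lining up the stick from the top camera before it entered the channel.

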